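# Take the depth of a drilled bore with a depth gauge

### The job

Lift the steel depth gauge by its cap out of its wooden rest, put its rod into the bore of the drilled stone block so that the foot bar stands flat on the block, and push the cap straight down until the rod bottoms out. Keep the rod pressed on the bottom with about 10 N for one second (the gauge must never bear on the block with more than 20 N), then let go and leave the gauge standing in the bore, foot flat and rod on the bottom, so that the depth can be read off. Do not shift the other things on the worktop.

Things in the scene. Friction and masses are not known exactly. Their poses are not given: they have to be found in the camera images.
- cap_grip (a point): centre of the grip cap at the top of the gauge's rod, grasped here: dark ribbed square steel cap, 18 x 18 mm, 30 mm tall (15 mm above and below this point, and a 3 mm button on top); x and y square to its sides, z up. Sprung on the rod: it stays at its upper limit up to 1.5 N of push, then gives 1 mm per 3 N, at most 10 mm. The rod's tip (rod_tip, not measured) is 117 mm below it when not pushed.
- foot_underside (a point): centre of the flat underside of the gauge's loose foot bar, z up: steel, 24 mm (x) by 74 mm (y), 12 mm thick, with a boss to 18 mm above the underside. The round rod, 10 mm thick, passes square through its middle and slides stiffly: about 3 N moves it and it stays where left. Tip 8 to 20 mm below the foot at the start, 58 mm at most; 30 mm or more stay free between boss and cap. Gauge: 0.23 kg.
- rest_top (a point): centre of the top of the gauge's rest, 45 mm above the worktop: fixed wooden block 56 x 100 mm on a base 80 x 124 mm, with a 19 mm hole in which the rod hangs while the foot bar lies on top. The rest and the stone block may stand in either order, left or right.
- bore_mouth (a point): centre of the mouth of the bore in the top face of the grey stone block, 90 mm above the worktop; z up. Block 90 x 84 mm, 80 mm tall, bolted down on a steel plate 130 x 110 x 10 mm between two low dark jaws. Upright round bore, 12.2 mm wide, 2.5 mm chamfer, blind, flat bottom (its middle, floor_point, is not measured); depth unknown, 24 to 54 mm, different each time: the gauge has to find it.
- lens: small folding hand lens, yellowish metal, 27 x 70 x 10 mm, loose; origin at its underside; not to be shifted
- streak_plate: flat cream tile, 48 x 64 x 8 mm, loose; origin at its underside; not to be shifted
- quartz_yellow: pale yellow stone, about 60 mm, loose; origin at its underside; not to be shifted
- granite_cobble: rounded pinkish-grey cobble, about 104 mm long, loose; origin at its underside; not to be shifted
- mica_book: flat brown stone, about 60 mm, loose; origin at its underside; not to be shifted
- basalt_black: angular dark stone, about 90 mm, loose; origin at its underside; not to be shifted
- strata_block: brown layered block, 95 x 55 x 45 mm, loose; origin at its underside; not to be shifted
- dust_brush: brush with wooden handle, 175 mm long, loose; origin at its underside; not to be shifted
There are look-alikes about, which are no part of the job. Of the things that look like the part that bears cap_grip, the larger one is meant.

How it is judged:
By the outcome, as a careful person would: the job done as asked, in the order asked, and still so for the second after the job is handed in, with the robot touching nothing.
It also fails if it takes over 45 s, if anything falls off the work surface, if the arm or the gripper's body presses on something with over 40 N, if the wrist force passes 120 N, or if a joint passes its speed limit or range.

### The arm

A 6-joint arm with a two-finger parallel gripper is mounted at the origin on a cart in front of the work surface, level with it; the furniture and walls round the work are solid. World frame = base frame: x ahead of the robot, y to its left, z up, the work surface at z = 0. Lengths are in mm, angles in rad, forces in N, time in s.
With the tool pointing down it reaches from about 300 to 775 mm from the base axis. Payload 14.6 kg.
Tool frame: the origin (TCP) lies midway between the tips of the shut fingers; the grasp point (between the pads) lies 19 mm behind it (manip.tcp_to_grasp is the distance from the TCP to the grasp point, in mm); z points along the fingers, x is the direction in which the jaws open and shut, and the axes are right-handed (so a half turn about z gives the same grasp; the last joint's range is limited). The gripper opens to 94 mm and grips with 3 to 60 N. Pads are 16 mm wide; open, the fingers measure 119 mm over their backs; the gripper's body (75 mm by 177 mm) begins 78 mm behind the grasp point.
Start: joints at [1.057, 0.3, 1.521, -0, 1.321, -0.067], TCP at [237.641, 496, 205.446] pointing down, gripper open.
Joint ranges: [-3.03, 3.03], [-0.79, 2.21], [0.23, 2.52], [-1.04, 4.18], [0, 3.07], [-2.55, 2.55]. Speed limits (rad/s): [2.22, 2.22, 2.57, 3.14, 3.14, 3.14].

### API

Orientations are given as [roll, pitch, yaw] about the fixed x, y, z axes, in that order (R = Rz(yaw) Ry(pitch) Rx(roll)).
In Python, from cell import manip gives the robot as it stands.
- The arm moves only by the tool arm_command, never from a script. Its argument "steps" is a list of rows, each a list of 3 entries, a list of its own where there are three numbers: the opening, from 0 (shut) to 1 (fully open), then the shift along the tool's x, y, z in cm, then the turn about the tool's z in rad. A call has 1 to 5 rows; each row shifts and turns the commanded pose from where the row before left it, along the tool's axes as they then stand; what a row does not reach is not made up. A row lasts 1/12 s, in which the tool goes at most 41.7 mm and 7.16 degrees, less where a joint would pass 70% of its speed; a pose out of reach is approached as far as the arm can. A call with a gripper value outside its range is refused whole. The fingers move at their own pace and stop on an object; "force" is the grip in N (left out, the last holds). Time passes only in rows, so rows that do not move let the fingers close. It gives the time, the measured TCP pose, the force and the opening at its end, in the units of the state.
- manip.read_state(): the state, without advancing time (a new reading comes with each control period).
- manip.camera(name): name is "scene" or "top" or "wrist"; returns (picture, depth): 420x560x3 uint8, red, green, blue; 420x560 float32, mm along the optical axis (not along the pixel's ray), 0 where there is no reading.
- manip.calibration(name): a dict with "fx", "fy", "cx", "cy" (pixels), "distortion" ([k1, k2, p1, p2, k3] as OpenCV has them; the pictures are not rectified), "R" (3x3) and "t" (3): a world point X has camera coordinates R X + t; the wrist camera has in their place "tool_from_camera" (4x4, takes a point from camera to tool coordinates, whose origin is the TCP and whose axes are the tool frame's). Camera axes: x right, y down, z forward; pixel columns grow to the right and rows downward; lengths in mm; the calibration is good to about 2 mm. A picture is of the moment at which its call begins: read the wrist's pose just before it. calibration takes no time and is no camera call.
- manip.sign_off(): hands the job in, once; it reports no verdict.
The state is a dict: "clock": time; "joints": joint angles; "qd": joint speeds; "effort": joint torques, N m; "eef_pos": TCP position; "eef_rot": TCP orientation; "wrist_force": force on the tool from outside, world axes, zero at the start; "moment": the same for the moment, N m; "finger_gap": finger opening in mm.
Only numpy, scipy, OpenCV 4.12 (cv2) and the standard library are available. Lean on these libraries where they do the work, as an engineer would, in place of code of your own. Each camera call takes 0.05 s, during which the arm holds its last target.

## Working session

There is one attempt and no reset: what is moved stays moved. The work goes in short steps, Python scripts to look and compute and a tool call to move; the robot and the scene stay as the last step left them, time stands still between calls to the robot, and variables do not carry over. Pictures are saved under pics/ and viewed, and the job is handed in when it is done.

Besides the shell and the picture viewer there is one more tool, called after ">>>" as name(argument=value, ...) on one line, values as JSON. arm_command: Moves the arm, as the interface text tells. Its arguments: {"type":"object","properties":{"steps":{"type":"array","items":{"type":"array"}},"force":{"type":"number"}},"required":["steps"]}

```bash
mkdir -p pics; ls; cat > h.py <<'E'
import numpy as np, cv2
from cell import manip
from scipy.spatial.transform import Rotation as Ro
def save(n,im): cv2.imwrite('pics/'+n+'.png',cv2.cvtColor(im,cv2.COLOR_RGB2BGR))
def rays(c,uv):
    K=np.array([[c['fx'],0,c['cx']],[0,c['fy'],c['cy']],[0,0,1.]])
    p=cv2.undistortPoints(np.array(uv,float).reshape(-1,1,2),K,np.array(c['distortion'],float)).reshape(-1,2)
    return np.c_[p,np.ones(len(p))]
def ext(n,c,st=None):
    if n!='wrist': R=np.array(c['R']);return R.T,-R.T@np.array(c['t'])
    T=np.array(c['tool_from_camera']);Rt=Ro.from_euler('xyz',st['eef_rot']).as_matrix()
    return Rt@T[:3,:3],Rt@T[:3,3]+np.array(st['eef_pos'])
def onz(n,uv,z,st=None):
    c=manip.calibration(n);R,o=ext(n,c,st);d=(R@rays(c,uv).T).T
    return o+d*((z-o[2])/d[:,2])[:,None]
def withdepth(n,uv,dep,st=None):
    c=manip.calibration(n);R,o=ext(n,c,st);r=rays(c,uv)
    z=np.array([dep[int(round(v)),int(round(u))] for u,v in uv])
    return o+(R@(r*z[:,None]).T).T
E
python3 - <<'E'
from h import *
st=manip.read_state();print(st)
for n in ['scene','top','wrist']:
    p,d=manip.camera(n);save(n+'0',p);np.save('pics/'+n+'0.npy',d)
    c=manip.calibration(n);print(n,c)
E
```

```text
pics
{'clock': 0.0, 'joints': array([ 1.05740696e+00,  3.00462560e-01,  1.52159155e+00, -2.45497449e-05,
        1.32071882e+00, -6.65828776e-02]), 'qd': array([-5.12680930e-05,  3.29719663e-04,  1.58742204e-03,  7.19685686e-04,
       -5.61982805e-04, -8.45974772e-04]), 'effort': array([ 1.72010099e-03, -5.31794930e+01, -3.52750075e+01,  7.09187379e-02,
        2.41974351e-02, -7.66186781e-05]), 'eef_pos': array([237.51387384, 495.76909457, 204.88659504]), 'eef_rot': array([-3.14153785e+00,  1.17923637e-03,  1.12399596e+00]), 'wrist_force': array([ 0.11286352, -0.4429337 ,  0.47704989]), 'moment': array([ 0.00565987, -0.01320103,  0.00303232]), 'finger_gap': 94.09724342919674}
scene {'fx': 382.6959722171947, 'fy': 382.6959722171947, 'cx': 274.3044493524698, 'cy': 208.23926446940686, 'distortion': array([0.03230628, 0.        , 0.        , 0.        , 0.        ]), 'R': array([[ 0.89465774, -0.44664674, -0.00970698],
       [-0.23673826, -0.45554933, -0.85815489],
       [ 0.37887007,  0.77005292, -0.5132991 ]]), 't': array([-349.48017766,  272.4269702 , 1002.09657592])}
top {'fx': 5
[... 252 characters left out ...]
053,  0.40124375, -0.4375804 ],
       [ 0.39631712, -0.18574343, -0.89912853]]), 't': array([ 298.54362778,  344.45992085, 1652.17423646])}
wrist {'fx': 331.59735027435227, 'fy': 331.59735027435227, 'cx': 278.7053918028876, 'cy': 211.14103147454182, 'distortion': array([-0.02520017,  0.        ,  0.        ,  0.        ,  0.        ]), 'tool_from_camera': array([[ 9.99999174e-01, -9.73333316e-04, -8.39586873e-04,
         5.23806517e-02],
       [ 1.16511419e-03,  9.62241277e-01,  2.72195457e-01,
        -7.86851156e+01],
       [ 5.42948238e-04, -2.72196210e-01,  9.62241616e-01,
        -1.79676578e+02],
       [ 0.00000000e+00,  0.00000000e+00,  0.00000000e+00,
         1.00000000e+00]])}
```

View pics/scene0.png

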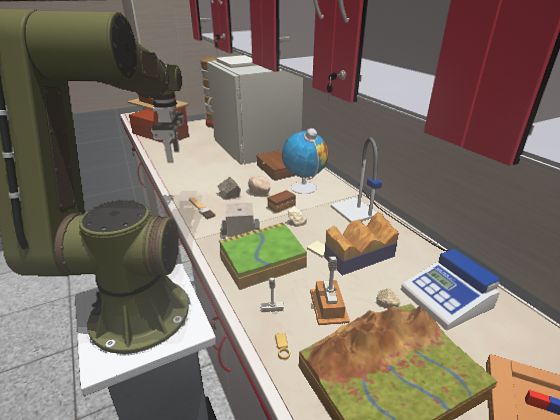

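View pics/top0.png

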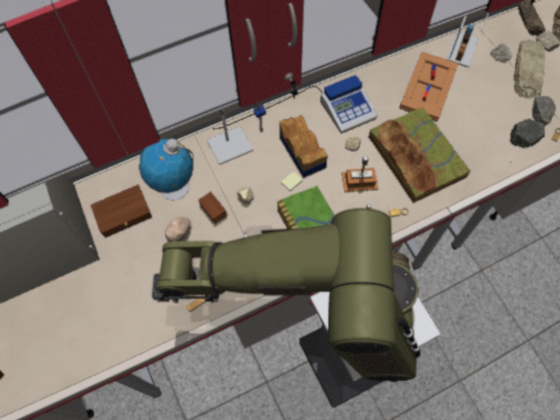

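View pics/wrist0.png

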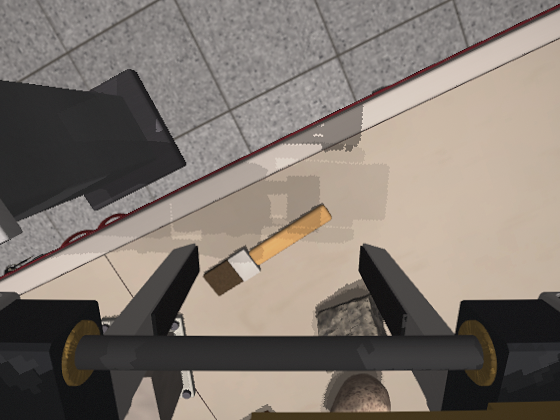

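Scene shows two gauge-like things: a small one standing on the worktop at (271,297), and a larger one in the wooden rest at (330,285). The stone block is at (240,218), and a terrain model stands between them. I'll enlarge these.

```bash
python3 - <<'E'
from h import *
s=cv2.imread('pics/scene0.png');t=cv2.imread('pics/top0.png')
a=cv2.resize(s[240:340,250:360],None,fx=5,fy=5,interpolation=2)
b=cv2.resize(s[180:250,190:290],None,fx=6,fy=6,interpolation=2)
cv2.imwrite('pics/c1.png',a);cv2.imwrite('pics/c2.png',b)
cv2.imwrite('pics/c3.png',cv2.resize(t[140:230,330:420],None,fx=6,fy=6,interpolation=2))
E
```

```text
(no output)
```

View pics/c1.png

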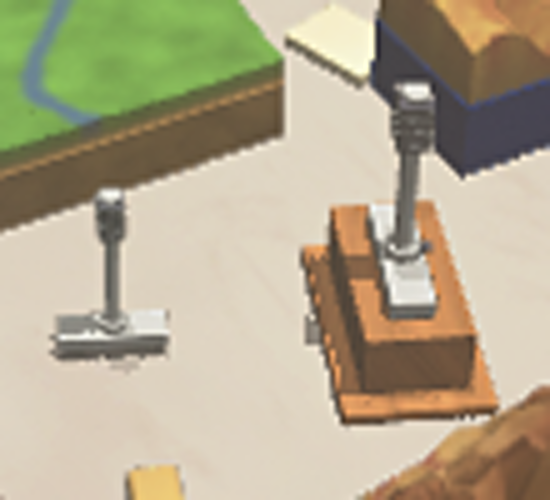

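View pics/c2.png

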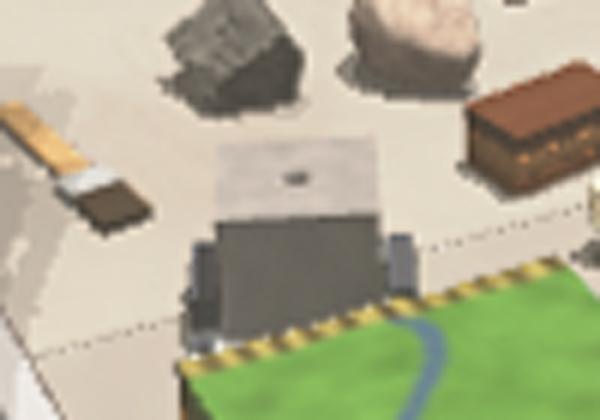

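View pics/c3.png

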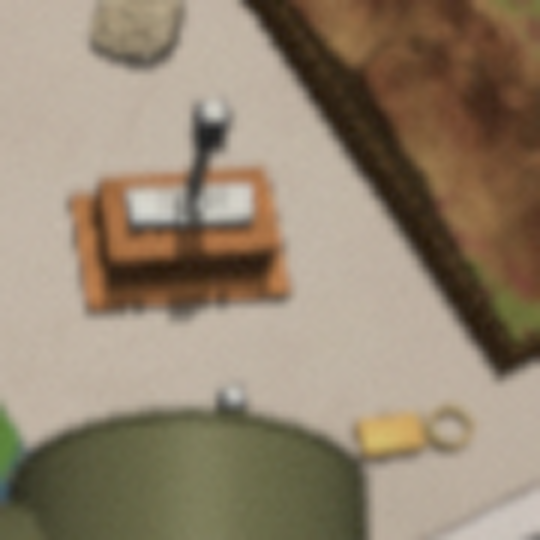

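```bash
python3 - <<'E'
from h import *
np.set_printoptions(precision=1,suppress=True)
d=np.load('pics/scene0.npy');dt=np.load('pics/top0.npy')
A=lambda u,v:(250+u/5,240+v/5)
B=lambda u,v:(190+u/6,180+v/6)
C=lambda u,v:(330+u/6,140+v/6)
print('block',onz('scene',[B(297,178),B(216,142),B(380,137),B(382,213),B(216,222)],90))
print('dep',withdepth('scene',[B(297,160),B(250,180),B(350,180)],d))
print('restbase corners',onz('scene',[A(345,420),A(497,405),A(305,250)],15))
print('rest top corners',onz('scene',[A(330,207),A(432,200),A(472,335),A(362,340)],45))
print('foot top corners sc',onz('scene',[A(370,207),A(388,304),A(435,303)],57))
print('cap top sc',onz('scene',[A(414,90)],164),withdepth('scene',[A(414,92),A(413,125),A(412,145)],d))
print('cap top tp',onz('top',[C(211,108)],164),withdepth('top',[C(211,108)],dt))
print('foot tp',onz('top',[C(125,192),C(250,183),C(254,213),C(130,226)],57))
print('rest top tp',onz('top',[C(100,183),C(268,168),C(277,240),C(108,262)],45))
print('worktop',withdepth('scene',[(250,330),(220,180)],d))
print('lookalike',onz('scene',[A(110,195)],100),withdepth('scene',[A(110,195),A(110,215)],d))
print('greenmodel',withdepth('scene',[B(550,268),B(190,372),A(280,65),(215,255)],d), 'other',withdepth('scene',[(330,250),(345,228),(325,345),(301,355)],d))
E
```

```text
block [[374.2 223.6  90. ]
 [348.3 281.7  90. ]
 [433.3 243.9  90. ]
 [401.1 168.5  90. ]
 [318.4 201.2  90. ]]
dep [[381.8 242.3  89.7]
 [351.3 236.5  88.2]
 [400.9 211.9  87.5]]
restbase corners [[ 386.  -255.5   15. ]
 [ 458.2 -281.3   15. ]
 [ 430.8 -144.1   15. ]]
rest top corners [[ 442.2 -148.9   45. ]
 [ 494.2 -169.2   45. ]
 [ 455.2 -260.3   45. ]
 [ 404.9 -238.6   45. ]]
foot top corners sc [[ 453.4 -169.7   57. ]
 [ 422.6 -233.7   57. ]
 [ 443.7 -243.6   57. ]]
cap top sc [[ 447.  -207.6  164. ]] [[ 450.1 -203.6  158.8]
 [ 444.7 -212.2  146.6]
 [ 448.  -208.5  130.1]]
cap top tp [[ 447.4 -201.2  164. ]] [[ 449.8 -203.5  158.8]]
foot tp [[ 470.2 -172.3   57. ]
 [ 442.5 -241.9   57. ]
 [ 423.9 -233.6   57. ]
 [ 448.8 -163.5   57. ]]
rest top tp [[ 487.6 -166.6   45. ]
 [ 451.8 -262.1   45. ]
 [ 407.1 -241.5   45. ]
 [ 438.8 -144.4   45. ]]
worktop [[ 232.6 -181.6   -1.8]
 [ 447.5  644.1   -4.4]]
lookalike [[ 314.  -142.7  100. ]] [[ 312.6 -145.8  103. ]
 [ 309.8 -151.    95.2]]
greenmodel [[468.1 101.1  73.7]
 [266.4 101.5  72.6]
 [478.  -35.5  50.6]
 [253.2 143.5  -0.4]] other [[ 551.5  -52.    47.3]
 [ 705.9   81.2   -0.4]
 [ 320.4 -373.9  103.1]
 [ 287.6 -336.    48.5]]
```

```bash
python3 - <<'E'
from h import *
np.set_printoptions(precision=1,suppress=True)
st=manip.read_state();d=np.load('pics/wrist0.npy');ds=np.load('pics/scene0.npy')
px=[(325,213),(250,262),(350,300),(280,200)]
print(withdepth('wrist',px,d,st))
B=lambda u,v:(190+u/6,180+v/6)
print(withdepth('scene',[B(15,115),B(75,182)],ds))
c=manip.calibration('wrist')
for p in [(190,250),(368,250),(180,270),(280,350)]:
    z=d[p[1],p[0]];r=rays(c,[p])[0]*z;T=np.array(c['tool_from_camera']);print(p,z,T[:3,:3]@r+T[:3,3])
E
```

```text
[[287.6 531.8  10. ]
 [304.8 424.1  11.3]
 [408.4 514.5   8.4]
 [252.4 490.    1.5]]
[[287.2 508.    9.9]
 [297.2 411.7   7.8]]
(190, 250) 181.15202 [-48.7  -9.  -11.2]
(368, 250) 182.07132 [ 49.   -8.5 -10.3]
(180, 270) 160.83849 [-48.1  -7.4 -32.7]
(280, 350) 76.2839 [   0.3  -27.  -115. ]
```

>>> arm_command(steps=[[1,[-2.3,3.0,0],0],[1,[-2.3,3.0,0],0],[1,[-2.3,3.0,0],0],[1,[-2.3,3.0,0],0]])

```text
clock: 0.48
eef_pos: [306.3, 359.6, 205.2]
eef_rot: [-3.142, 0.0, 1.125]
wrist_force: [1.0, 0.3, -0.0]
finger_gap: 94.0
```

>>> arm_command(steps=[[1,[-2.3,3.0,0],0],[1,[-2.3,3.0,0],0],[1,[-2.3,3.0,0],0],[1,[-2.3,3.0,0],0],[1,[0,0,0],0]])

```text
clock: 0.9
eef_pos: [376.5, 222.0, 205.4]
eef_rot: [3.141, 0.001, 1.119]
wrist_force: [-1.5, 0.5, 1.2]
finger_gap: 93.8
```

```bash
cat > snap.py <<'E'
import sys
from h import *
import pickle
n=sys.argv[1]
st=manip.read_state();p,d=manip.camera('wrist');save(n,p);np.save('pics/'+n+'.npy',d);pickle.dump(st,open('pics/'+n+'.pkl','wb'))
print(st['clock'],st['eef_pos'],st['eef_rot'],st['finger_gap'],st['wrist_force'],abs(st['qd']).max())
E
python3 snap.py w1
```

```text
0.9 [376.51159274 222.03204695 205.43517317] [3.14088743e+00 5.76643831e-04 1.11945779e+00] 93.8416526853199 [-1.49341502  0.51336358  1.20564561] 0.1334705105560333
```

View pics/w1.png

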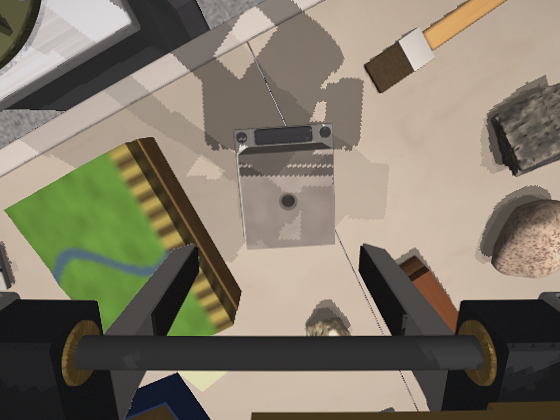

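```bash
python3 snap.py w2; python3 - <<'E'
import cv2
i=cv2.imread('pics/w2.png');cv2.imwrite('pics/w2c.png',cv2.resize(i[110:260,220:350],None,fx=4,fy=4,interpolation=2))
E
```

```text
0.95 [375.65326604 224.07633152 205.46359074] [3.14143188e+00 1.08320342e-04 1.11941458e+00] 93.93758501467589 [-0.43308687 -0.08469743  0.34779304] 0.07970793991664508
```

View pics/w2c.png

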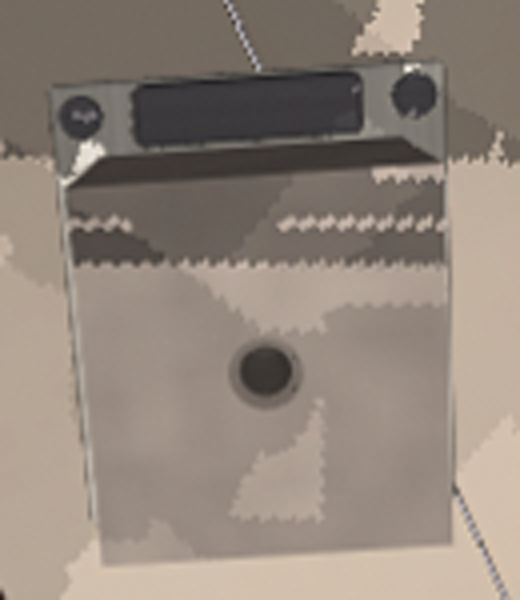

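```bash
python3 - <<'E'
from h import *
import pickle
np.set_printoptions(precision=2,suppress=True)
st=pickle.load(open('pics/w2.pkl','rb'));d=np.load('pics/w2.npy')
W=lambda u,v:((u+.5)/4-.5+220,(v+.5)/4-.5+110)
x=onz('wrist',[W(265,373),W(68,187),W(442,163),W(452,543),W(103,565)],90,st);print(x)
print('center',x[1:].mean(0),'edges',[np.linalg.norm(x[1+i]-x[1+(i+1)%4]) for i in range(4)])
for i,j in((1,2),(4,3),(4,1),(3,2)):
    v=x[j]-x[i];print(np.arctan2(v[1],v[0]))
print(withdepth('wrist',[W(265,420),W(200,373),W(330,373)],d,st))
E
```

```text
[[375.68 231.15  90.  ]
 [318.34 210.31  90.  ]
 [349.68 286.81  90.  ]
 [432.89 253.19  90.  ]
 [401.52 175.76  90.  ]]
center [375.61 231.52  90.  ] edges [np.float64(82.67055387926344), np.float64(89.74577278662954), np.float64(83.54650679715145), np.float64(90.07452121483698)]
1.1820206665134056
1.1859543300236792
2.7478335091312984
2.757568471062101
[[385.79 226.31  90.13]
 [369.2  217.7   89.8 ]
 [382.24 244.57  89.86]]
```

```bash
python3 snap.py w3; python3 - <<'E'
from h import *
import pickle
np.set_printoptions(precision=2,suppress=True)
i=cv2.imread('pics/w3.png');g=cv2.cvtColor(i,6).astype(np.uint8)
cv2.imwrite('pics/w3c.png',cv2.resize(i[180:230,260:310],None,fx=12,fy=12,interpolation=2))
E
```

```text
1.0 [374.99291775 225.46468245 205.43323643] [-3.14147153e+00 -5.55338659e-06  1.12112929e+00] 94.00427457986126 [-0.20438259 -0.3473168  -0.16065579] 0.054221341182995146
```

View pics/w3c.png

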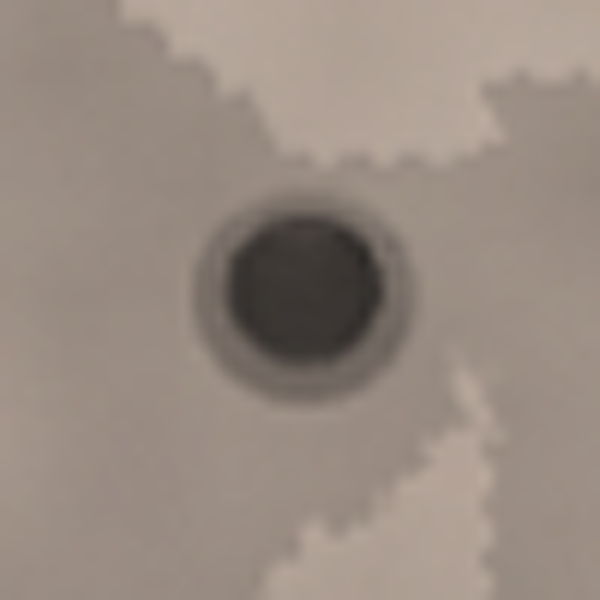

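```bash
python3 - <<'E'
from h import *
import pickle
np.set_printoptions(precision=2,suppress=True)
st=pickle.load(open('pics/w3.pkl','rb'))
b=onz('wrist',[(284.87,204.3)],90,st)[0];print(b)
R=Ro.from_euler('xyz',st['eef_rot']).as_matrix();print('tool',R.T@(b-st['eef_pos']))
p=np.array([447,-203,205.5])+R@np.array([0,0,-40]);print(p,R.T@(p-np.array(manip.read_state()['eef_pos'])), manip.read_state()['eef_pos'])
E
```

```text
[375.8  231.15  90.  ]
tool [  5.47  -1.74 115.43]
[ 447.  -203.   245.5] [-355.18  251.85  -40.14] [374.57 226.35 205.39]
```

>>> arm_command(steps=[[1,[-3.2,2.3,-0.8],0],[1,[-3.2,2.3,-0.8],0],[1,[-3.2,2.3,-0.8],0],[1,[-3.2,2.3,-0.8],0],[1,[-3.2,2.3,-0.8],0]])

```text
clock: 1.47
eef_pos: [409.0, 32.0, 245.9]
eef_rot: [3.141, -0.0, 1.127]
wrist_force: [0.2, -0.4, 0.2]
finger_gap: 94.3
```

>>> arm_command(steps=[[1,[-3.2,2.3,0],0],[1,[-3.2,2.3,0],0],[1,[-3.2,2.3,0],0],[1,[-3.2,2.3,0],0],[1,[-3.2,2.3,0],0]])

```text
clock: 1.88
eef_pos: [444.2, -162.3, 245.4]
eef_rot: [3.141, -0.0, 1.126]
wrist_force: [-0.3, 1.2, -0.7]
finger_gap: 94.0
```

>>> arm_command(steps=[[1,[-3.2,2.2,0],0],[1,[0,0,0],-0.06],[1,[0,0,0],0],[1,[0,0,0],0],[1,[0,0,0],0]])

```text
clock: 2.3
eef_pos: [450.1, -198.5, 245.5]
eef_rot: [-3.142, -0.0, 1.184]
wrist_force: [-0.5, 0.9, -0.1]
finger_gap: 94.1
```

```bash
python3 snap.py w4
```

```text
2.3 [ 450.09709802 -198.46970094  245.47882672] [-3.14156685e+00 -1.57738216e-04  1.18446790e+00] 94.07139303255519 [-0.5271544   0.87338446 -0.09252289] 0.007586852782764652
```

View pics/w4.png

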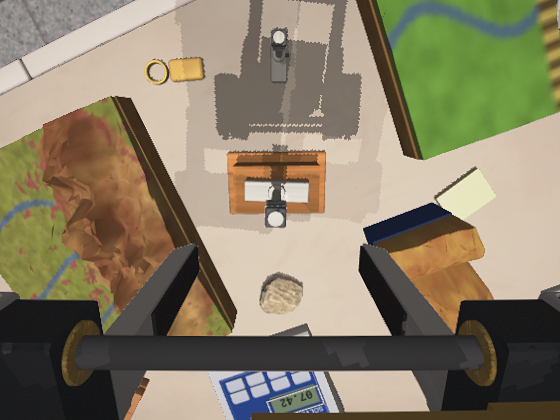

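```bash
python3 - <<'E'
from h import *
i=cv2.imread('pics/w4.png')
cv2.imwrite('pics/w4c.png',cv2.resize(i[140:240,220:335],None,fx=6,fy=6,interpolation=2))
E
```

```text
(no output)
```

View pics/w4c.png

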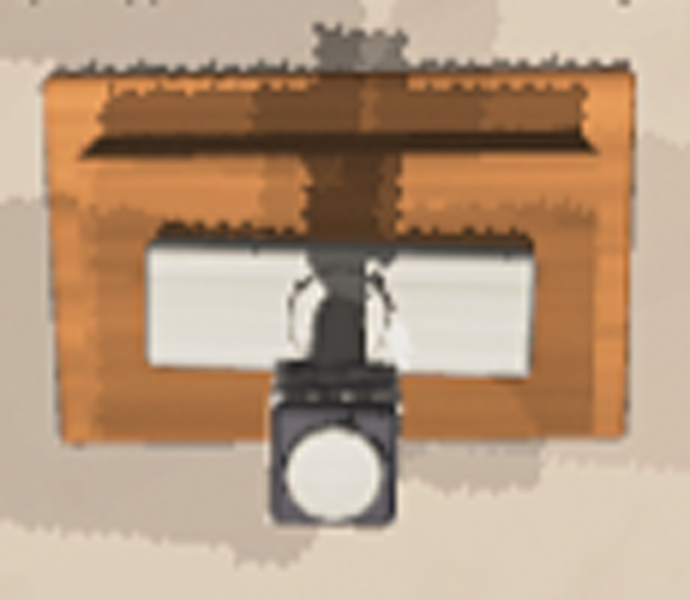

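```bash
python3 - <<'E'
from h import *
import pickle
np.set_printoptions(precision=2,suppress=True)
st=pickle.load(open('pics/w4.pkl','rb'));d=np.load('pics/w4.npy')
W=lambda u,v:((u+.5)/6-.5+220,(v+.5)/6-.5+140)
print(withdepth('wrist',[W(334,474),W(320,470),W(345,480),W(280,410)],d,st))
zb=np.median(withdepth('wrist',[W(334,474),W(320,470),W(345,480)],d,st)[:,2]);print(zb)
b=onz('wrist',[W(334,474)],zb,st)[0]
s=onz('wrist',[W(275,402),W(397,402),W(395,527),W(270,522)],zb-3,st)
f=onz('wrist',[W(147,250),W(533,255),W(530,377),W(147,363)],57,st)
R=Ro.from_euler('xyz',st['eef_rot']).as_matrix()
print('button',b,'cap',s.mean(0),[np.linalg.norm(s[i]-s[(i+1)%4]) for i in range(4)])
print('foot',f.mean(0),[np.linalg.norm(f[i]-f[(i+1)%4]) for i in range(4)],[np.arctan2(*(f[j]-f[i])[1::-1]) for i,j in((0,1),(3,2))])
print('tool btn',R.T@(b-st['eef_pos']),'cap',R.T@(s.mean(0)-st['eef_pos']),'foot',R.T@(f.mean(0)-st['eef_pos']))
q=(s[1]+s[2]-s[0]-s[3]);print(np.arctan2(q[1],q[0]))
E
```

```text
[[ 450.78 -202.06  162.58]
 [ 450.13 -203.93  160.35]
 [ 451.85 -200.85  163.66]
 [ 440.55 -206.02  158.24]]
162.57827210146195
button [ 450.78 -202.06  162.58] cap [ 450.26 -201.84  159.58] [np.float64(16.85906398584405), np.float64(18.204880407974667), np.float64(17.59281429973387), np.float64(17.487175986480914)]
foot [ 451.05 -202.27   57.  ] [np.float64(72.4435758807727), np.float64(23.625613201650335), np.float64(73.09984405342554), np.float64(21.837088153557584)] [np.float64(1.1702055290999165), np.float64(1.145729832664039)]
tool btn [-3.08  1.99 82.9 ] cap [-3.08  1.42 85.9 ] foot [ -3.19   2.32 188.48]
1.1619189323157584
```

>>> arm_command(steps=[[1,[-0.31,0.17,0],0.024],[1,[0,0,4.0],0],[1,[0,0,4.0],0],[1,[0,0,4.0],0],[1,[0,0,0],0]], force=30)

```text
clock: 2.77
eef_pos: [447.3, -201.5, 119.4]
eef_rot: [-3.132, -0.001, 1.159]
wrist_force: [-1.2, 0.8, -0.7]
finger_gap: 93.9
```

>>> arm_command(steps=[[1,[0,0,0],0],[1,[0,0,0],0],[1,[0,0,0],0]])

```text
clock: 3.02
eef_pos: [451.4, -204.0, 128.1]
eef_rot: [3.138, 0.0, 1.16]
wrist_force: [0.3, 0.1, 0.3]
finger_gap: 93.7
```

```bash
python3 snap.py w5; python3 - <<'E'
from h import *
i=cv2.imread('pics/w5.png')
cv2.imwrite('pics/w5c.png',cv2.resize(i[160:320,180:380],None,fx=4,fy=4,interpolation=2))
E
```

```text
3.0167 [ 451.35749026 -203.96165131  128.11559406] [3.13762631e+00 3.85136959e-04 1.15987550e+00] 93.6967666869934 [0.27336538 0.12669038 0.29903153] 0.011018529801420807
```

View pics/w5c.png

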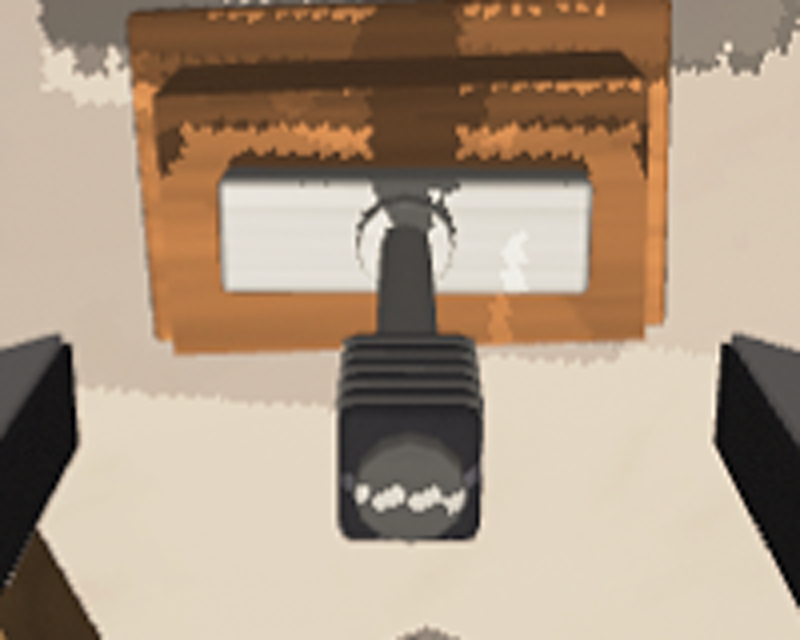

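```bash
python3 - <<'E'
from h import *
import pickle
np.set_printoptions(precision=2,suppress=True)
print(manip.read_state()['eef_pos'])
st=pickle.load(open('pics/w5.pkl','rb'));d=np.load('pics/w5.npy')
W=lambda u,v:((u+.5)/4-.5+180,(v+.5)/4-.5+160)
P=withdepth('wrist',[W(412,488),W(400,470),W(425,500),W(345,520),W(470,415)],d,st);print(P)
zb=np.median(P[:3,2])
b=onz('wrist',[W(411,488)],zb,st)[0]
s=onz('wrist',[W(339,406),W(482,406),W(480,539),W(338,539)],zb-3,st)
f=onz('wrist',[W(219,182),W(590,182),W(588,292),W(223,292)],57,st)
R=Ro.from_euler('xyz',st['eef_rot']).as_matrix()
print('button',b,'cap',s.mean(0),'foot',f.mean(0))
print('tool btn',R.T@(b-st['eef_pos']),'cap',R.T@(s.mean(0)-st['eef_pos']))
E
```

```text
[ 451.21 -203.94  127.84]
[[ 450.6  -201.68  161.39]
 [ 446.89 -201.67  163.27]
 [ 452.11 -200.63  162.63]
 [ 452.73 -211.74  158.56]
 [ 446.51 -192.03  156.84]]
button [ 449.94 -201.54  162.63] cap [ 449.55 -201.51  159.63] foot [ 451.07 -202.21   57.  ]
tool btn [  1.64  -2.13 -34.53] cap [  1.51  -2.52 -31.53]
```

>>> arm_command(steps=[[1,[0.15,-0.2,0],0],[1,[0,0,0],0],[1,[0,0,0],0]])

```text
clock: 3.32
eef_pos: [449.1, -201.3, 126.1]
eef_rot: [3.141, 0.0, 1.16]
wrist_force: [-0.3, -0.3, -0.0]
finger_gap: 94.0
```

>>> arm_command(steps=[[0.3,[0,0,0],0],[0.2,[0,0,0],0],[0.1,[0,0,0],0],[0,[0,0,0],0],[0,[0,0,0],0]], force=30)

```text
clock: 3.73
eef_pos: [448.9, -201.3, 125.4]
eef_rot: [-3.141, 0.0, 1.16]
wrist_force: [0.6, -0.2, 0.7]
finger_gap: 64.2
```

>>> arm_command(steps=[[0,[0,0,0],0],[0,[0,0,0],0],[0,[0,0,0],0],[0,[0,0,0],0],[0,[0,0,0],0]])

```text
clock: 4.15
eef_pos: [448.9, -201.3, 125.4]
eef_rot: [-3.142, -0.0, 1.16]
wrist_force: [1.1, 0.8, -0.2]
finger_gap: 30.7
```

>>> arm_command(steps=[[0,[0,0,0],0],[0,[0,0,0],0],[0,[0,0,0],0],[0,[0,0,0],0]])

```text
clock: 4.48
eef_pos: [448.9, -201.2, 125.5]
eef_rot: [-3.142, -0.0, 1.16]
wrist_force: [-0.7, 0.5, 0.7]
finger_gap: 18.1
```

```bash
python3 snap.py w6; python3 - <<'E'
from h import *
i=cv2.imread('pics/w6.png')
cv2.imwrite('pics/w6c.png',cv2.resize(i[160:320,180:380],None,fx=4,fy=4,interpolation=2))
E
```

```text
4.4833 [ 448.92755024 -201.22414886  125.45052317] [-3.14153289e+00 -1.20911079e-04  1.16002225e+00] 18.08129018878217 [-0.68186798  0.50335037  0.70396233] 0.0024852547165675025
```

View pics/w6c.png

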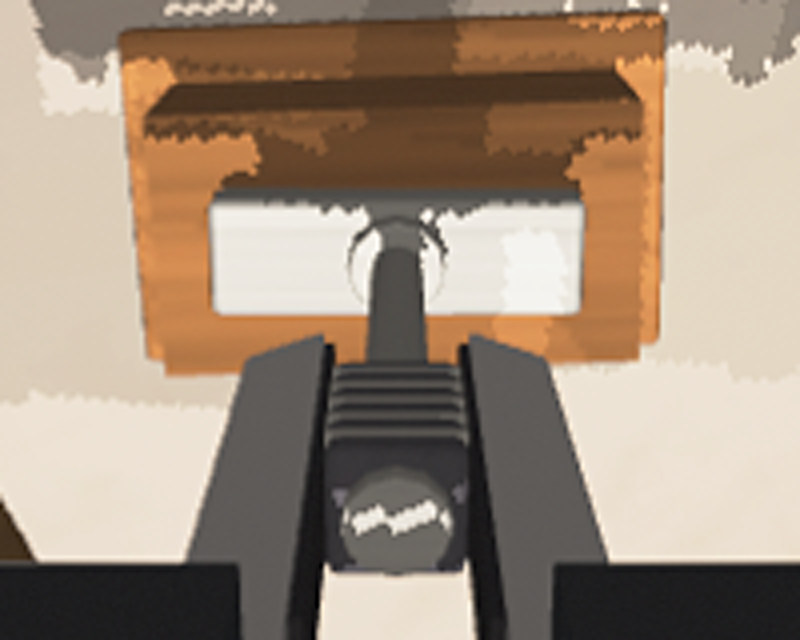

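>>> arm_command(steps=[[0,[0,0,-1.0],0],[0,[0,0,-2.0],0],[0,[0,0,-2.5],0],[0,[0,0,-2.5],0],[0,[0,0,-2.5],0]])

```text
clock: 4.95
eef_pos: [448.6, -201.2, 232.1]
eef_rot: [-3.141, 0.0, 1.16]
wrist_force: [1.2, 0.3, -1.7]
finger_gap: 17.8
```

>>> arm_command(steps=[[0,[0,0,-1.5],0],[0,[0,0,-0.5],0],[0,[0,0,0],0],[0,[0,0,0],0]])

```text
clock: 5.28
eef_pos: [448.6, -201.2, 249.7]
eef_rot: [-3.141, -0.0, 1.16]
wrist_force: [0.6, 0.5, -3.1]
finger_gap: 17.8
```

```bash
python3 snap.py w7; python3 - <<'E'
from h import *
i=cv2.imread('pics/w7.png')
cv2.imwrite('pics/w7c.png',cv2.resize(i[160:320,180:380],None,fx=4,fy=4,interpolation=2))
p,d=manip.camera('scene');save('s7',p);cv2.imwrite('pics/s7c.png',cv2.cvtColor(cv2.resize(p[180:340,250:400],None,fx=4,fy=4,interpolation=2),4))
E
```

```text
5.2833 [ 448.62230816 -201.15756411  249.6704895 ] [-3.14050320e+00 -5.34172840e-05  1.16000245e+00] 17.75079238326679 [ 0.57669261  0.53128257 -3.14726964] 0.01580639843570743
```

View pics/w7c.png

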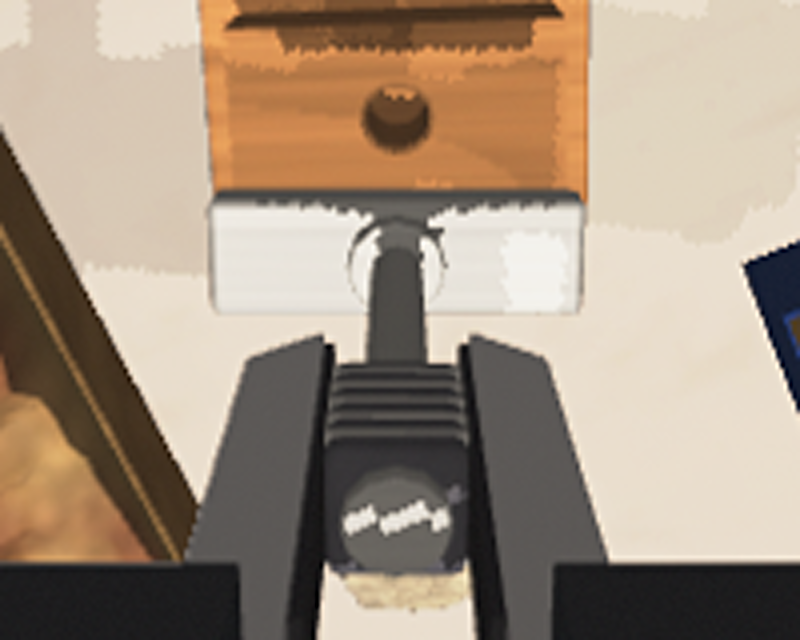

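View pics/s7c.png

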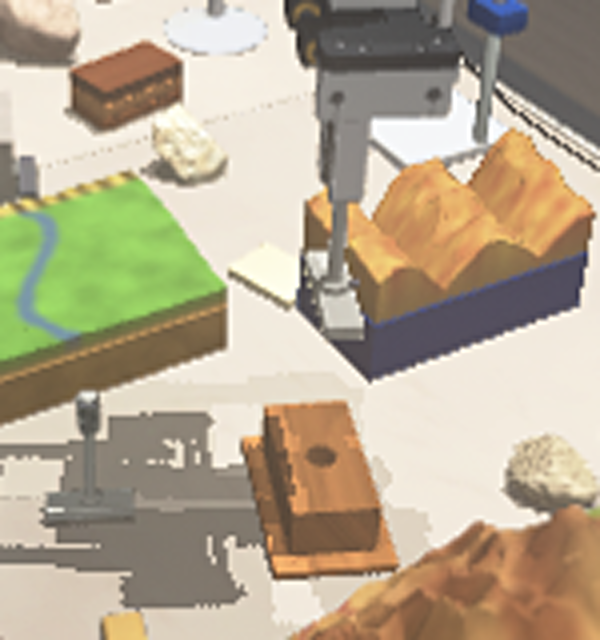

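```bash
python3 - <<'E'
from h import *
import pickle
np.set_printoptions(precision=2,suppress=True)
W=lambda u,v:((u+.5)/4-.5+180,(v+.5)/4-.5+160)
c=manip.calibration('wrist');T=np.array(c['tool_from_camera'])
def ont(uv,z):
    d=(T[:3,:3]@rays(c,uv).T).T;return T[:3,3]+d*((z-T[2,3])/d[:,2])[:,None]
f=ont([W(209,200),W(584,200),W(581,314),W(213,314)],68.45);print('foot tool',f.mean(0)[:2],f[:,:2])
s=ont([W(325,440),W(468,440),W(466,573),W(326,573)],-34);print('cap tool',s.mean(0)[:2])
b=ont([W(397,521)],-37);print('btn',b[0,:2])
f=ont([W(396,259)],74.45);print('boss ring',f[0,:2])
st=manip.read_state();print(st['eef_pos'],st['eef_rot'])
R=Ro.from_euler('xyz',st['eef_rot']).as_matrix();print(R.T@(np.array([375.8,231.15,0])-st['eef_pos']))
E
```

```text
foot tool [-0.12  2.06] [[-36.58  -9.76]
 [ 36.27  -9.69]
 [ 36.56  13.87]
 [-36.72  13.8 ]]
cap tool [-0.15  0.8 ]
btn [-0.06  0.95]
boss ring [-0.27  4.28]
[ 448.51 -201.12  249.18] [-3.14 -0.    1.16]
[ 367.21 -238.77  249.76]
```

>>> arm_command(steps=[[0,[2.0,-1.31,0],0],[0,[3.2,-2.1,0],0],[0,[3.2,-2.1,0],0],[0,[3.2,-2.1,0],0],[0,[3.2,-2.1,0],0]])

```text
clock: 5.8
eef_pos: [418.0, -25.4, 249.5]
eef_rot: [-3.14, 0.0, 1.159]
wrist_force: [0.9, 0.2, -1.1]
finger_gap: 17.8
```

>>> arm_command(steps=[[0,[3.2,-2.1,0],0],[0,[3.2,-2.1,0],0],[0,[3.2,-2.1,0],0],[0,[3.2,-2.1,0],0],[0,[3.2,-2.1,0],0]])

```text
clock: 6.22
eef_pos: [385.6, 163.4, 249.7]
eef_rot: [-3.141, 0.001, 1.16]
wrist_force: [1.3, -0.8, -2.6]
finger_gap: 17.8
```

>>> arm_command(steps=[[0,[3.2,-2.1,0],0],[0,[2.0,-1.3,0],0],[0,[0.5,-0.4,0],0],[0,[0,0,0],0],[0,[0,0,0],0]])

```text
clock: 6.63
eef_pos: [374.4, 228.6, 249.8]
eef_rot: [-3.141, 0.001, 1.161]
wrist_force: [-0.4, 0.6, -2.4]
finger_gap: 17.8
```

>>> arm_command(steps=[[0,[0,0,1.0],0],[0,[0,0,1.0],0],[0,[0,0,1.0],0],[0,[0,0,0],0],[0,[0,0,0],0]])

```text
clock: 7.05
eef_pos: [374.4, 228.7, 219.7]
eef_rot: [-3.141, 0.001, 1.159]
wrist_force: [-0.4, -0.5, -1.8]
finger_gap: 17.7
```

```bash
python3 snap.py w8; python3 - <<'E'
from h import *
st=manip.read_state();print(st['clock'],st['eef_pos'],st['eef_rot'],st['wrist_force'])
R=Ro.from_euler('xyz',st['eef_rot']).as_matrix();print(R.T@(np.array([375.8,231.15,90])-st['eef_pos']))
i=cv2.imread('pics/w8.png')
cv2.imwrite('pics/w8c.png',cv2.resize(i[120:320,180:380],None,fx=3,fy=3,interpolation=2))
p,d=manip.camera('scene');save('s8',p);cv2.imwrite('pics/s8c.png',cv2.cvtColor(cv2.resize(p[140:260,170:310],None,fx=5,fy=5,interpolation=2),4))
E
```

```text
7.05 [374.43657394 228.68344129 219.7219191 ] [-3.14063768e+00  1.14293862e-03  1.15925443e+00] 17.660772043963135 [-0.40857477 -0.510856   -1.8476103 ] 0.025489750501792127
7.1 [374.65826915 228.9307366  220.35000078] [-3.14140156e+00  2.64372123e-04  1.15950482e+00] [ 0.00813434  0.64355318 -1.92220605]
[  2.52510584   0.18417865 130.34930496]
```

View pics/w8c.png

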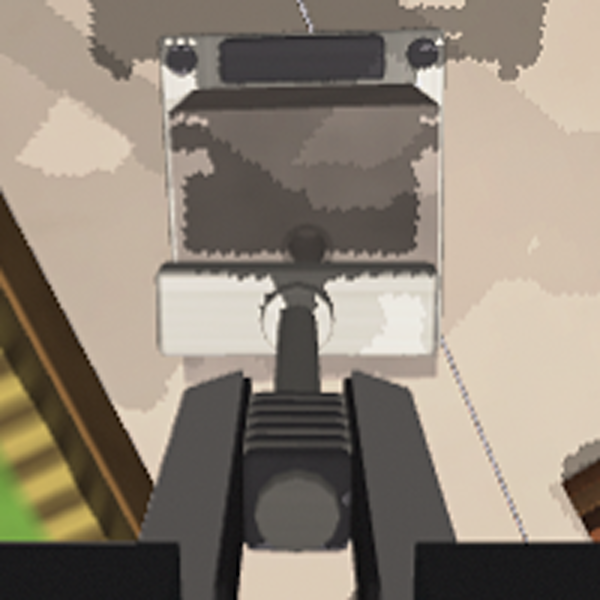

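View pics/s8c.png

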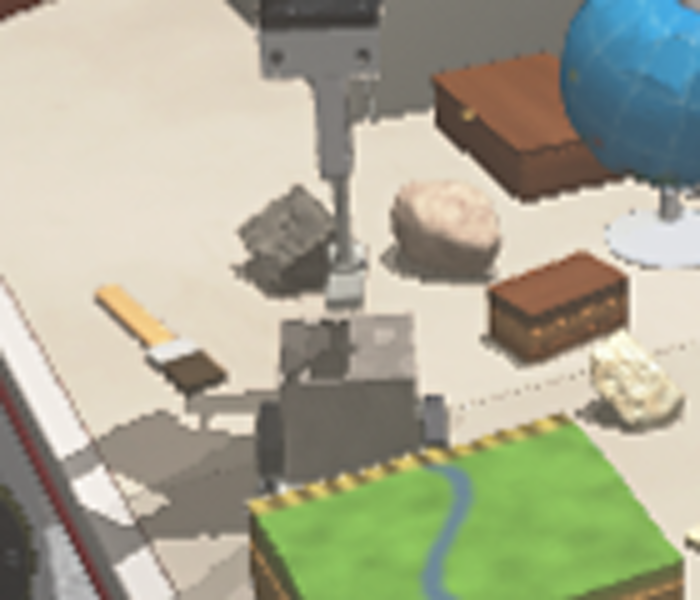

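```bash
python3 - <<'E'
from h import *
i=cv2.imread('pics/w8.png')
cv2.imwrite('pics/w8d.png',cv2.resize(i[185:225,255:310],None,fx=14,fy=14,interpolation=2))
E
```

```text
(no output)
```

View pics/w8d.png

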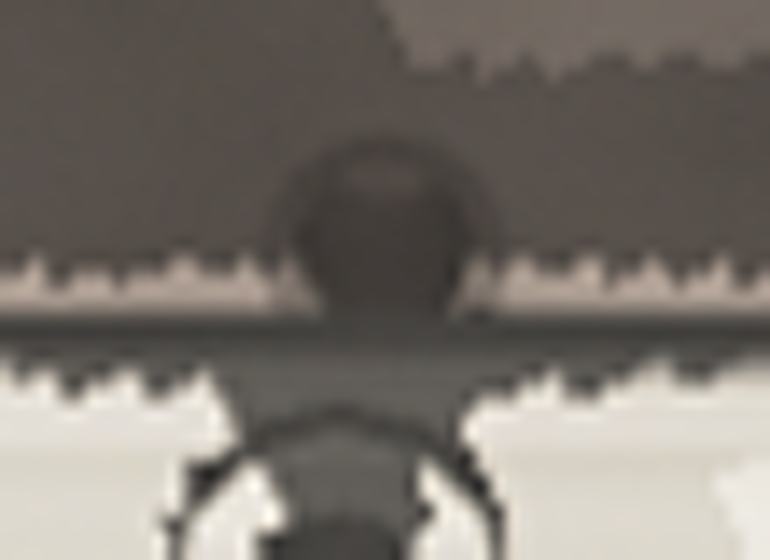

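```bash
python3 - <<'E'
from h import *
import pickle
np.set_printoptions(precision=2,suppress=True)
st=pickle.load(open('pics/w8.pkl','rb'))
R=Ro.from_euler('xyz',st['eef_rot']).as_matrix()
b=onz('wrist',[(281.9,201.9)],90,st)[0];print(b,R.T@(b-st['eef_pos']))
print(R.T@(np.array([375.8,231.15,90])-st['eef_pos']))
print(manip.read_state()['eef_pos'])
E
```

```text
[375.03 231.37  90.  ] [  2.84  -0.41 129.72]
[  2.95   0.39 129.72]
[374.74 229.1  220.67]
```

>>> arm_command(steps=[[0,[0.23,-0.25,0],0],[0,[0,0,1.0],0],[0,[0,0,1.0],0],[0,[0,0,0.6],0],[0,[0,0,0],0]])

```text
clock: 7.57
eef_pos: [372.5, 232.0, 192.6]
eef_rot: [-3.14, 0.002, 1.16]
wrist_force: [0.1, 0.4, -2.8]
finger_gap: 17.4
```

>>> arm_command(steps=[[0,[0,0,0],0],[0,[0,0,0],0],[0,[0,0,0],0]])

```text
clock: 7.82
eef_pos: [373.4, 232.4, 194.8]
eef_rot: [3.141, -0.0, 1.16]
wrist_force: [-0.3, -0.5, -2.6]
finger_gap: 17.8
```

>>> arm_command(steps=[[0,[0,0,0.3],0],[0,[0,0,0.2],0],[0,[0,0,0.2],0],[0,[0,0,0],0]])

```text
clock: 8.15
eef_pos: [373.0, 232.2, 187.0]
eef_rot: [-3.141, 0.0, 1.16]
wrist_force: [0.4, -0.2, -2.7]
finger_gap: 17.7
```

>>> arm_command(steps=[[0,[0,0,0.15],0],[0,[0,0,0.15],0],[0,[0,0,0],0]])

```text
clock: 8.4
eef_pos: [373.1, 232.3, 184.2]
eef_rot: [-3.141, 0.0, 1.16]
wrist_force: [-0.6, -0.1, -2.3]
finger_gap: 18.2
```

>>> arm_command(steps=[[0,[0,0,0.2],0],[0,[0,0,0.2],0],[0,[0,0,0.2],0],[0,[0,0,0],0]])

```text
clock: 8.73
eef_pos: [373.0, 232.2, 178.0]
eef_rot: [-3.141, 0.001, 1.16]
wrist_force: [1.0, 0.4, -1.8]
finger_gap: 18.1
```

```bash
python3 snap.py w9; python3 - <<'E'
from h import *
i=cv2.imread('pics/w9.png')
cv2.imwrite('pics/w9c.png',cv2.resize(i[120:320,180:380],None,fx=3,fy=3,interpolation=2))
p,d=manip.camera('scene');save('s9',p);cv2.imwrite('pics/s9c.png',cv2.cvtColor(cv2.resize(p[140:260,170:310],None,fx=5,fy=5,interpolation=2),4))
E
```

```text
8.7333 [373.01495047 232.22922216 177.976016  ] [-3.14118611e+00  5.05191983e-04  1.15999688e+00] 18.115321811032228 [ 1.04474341  0.35451369 -1.84183822] 0.009724213509647896
```

View pics/w9c.png

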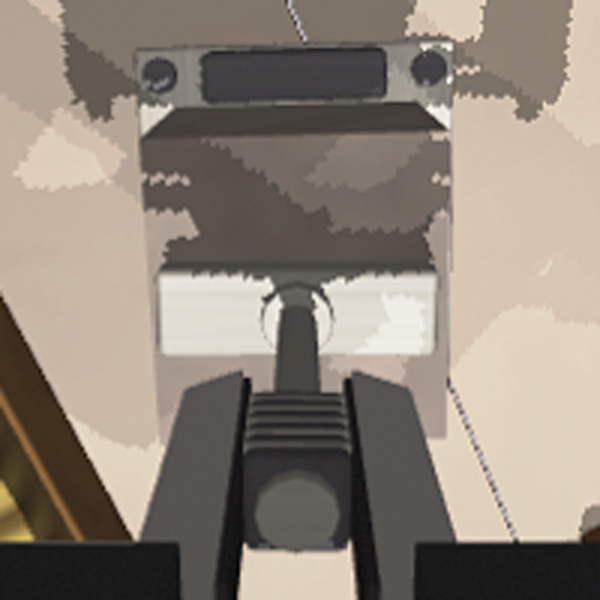

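View pics/s9c.png

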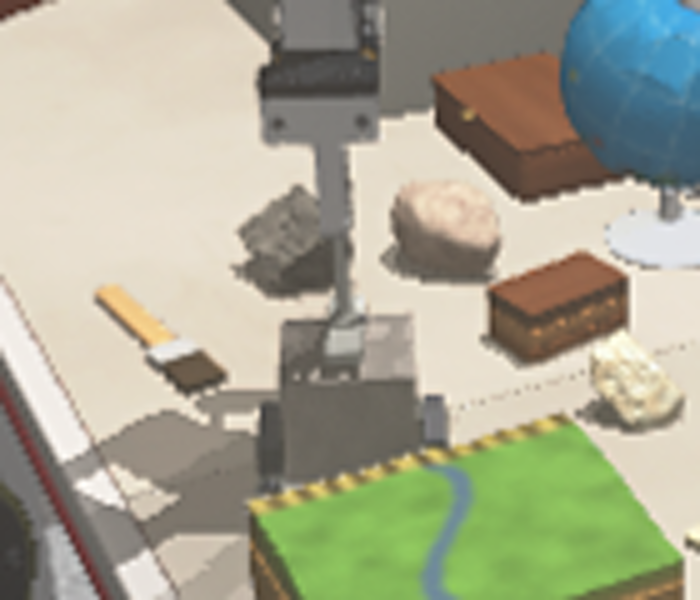

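>>> arm_command(steps=[[0,[0,0,0.2],0],[0,[0,0,0.2],0],[0,[0,0,0.15],0],[0,[0,0,0.1],0],[0,[0,0,0],0]])

```text
clock: 9.25
eef_pos: [373.1, 232.3, 171.7]
eef_rot: [-3.141, 0.0, 1.16]
wrist_force: [-0.1, -0.0, -2.7]
finger_gap: 17.6
```

>>> arm_command(steps=[[0,[0,0,0.1],0],[0,[0,0,0.1],0],[0,[0,0,0.1],0],[0,[0,0,0],0],[0,[0,0,0],0]])

```text
clock: 9.67
eef_pos: [373.3, 232.4, 169.2]
eef_rot: [3.141, -0.0, 1.16]
wrist_force: [-0.4, -0.2, 1.1]
finger_gap: 17.6
```

>>> arm_command(steps=[[0,[0,0,0.1],0],[0,[0,0,0.1],0],[0,[0,0,0.1],0],[0,[0,0,0],0]])

```text
clock: 10.0
eef_pos: [373.3, 232.4, 165.8]
eef_rot: [3.141, -0.0, 1.16]
wrist_force: [0.0, -0.2, 0.5]
finger_gap: 18.0
```

>>> arm_command(steps=[[0,[0,0,0.1],0],[0,[0,0,0.1],0],[0,[0,0,0],0]])

```text
clock: 10.25
eef_pos: [373.2, 232.4, 163.8]
eef_rot: [3.142, -0.0, 1.16]
wrist_force: [0.3, 0.1, 2.3]
finger_gap: 17.7
```

>>> arm_command(steps=[[0,[0,0,0.1],0],[0,[0,0,0.1],0],[0,[0,0,0],0]])

```text
clock: 10.5
eef_pos: [373.2, 232.3, 161.8]
eef_rot: [3.142, -0.0, 1.16]
wrist_force: [0.7, 0.8, 1.7]
finger_gap: 17.7
```

>>> arm_command(steps=[[0,[0,0,0.1],0],[0,[0,0,0.1],0],[0,[0,0,0],0]])

```text
clock: 10.75
eef_pos: [373.2, 232.3, 159.8]
eef_rot: [-3.142, -0.0, 1.16]
wrist_force: [2.5, 1.6, 1.1]
finger_gap: 17.9
```

>>> arm_command(steps=[[0,[0,0,0.1],0],[0,[0,0,0.1],0],[0,[0,0,0],0]])

```text
clock: 11.0
eef_pos: [373.2, 232.3, 157.8]
eef_rot: [-3.142, -0.0, 1.16]
wrist_force: [0.2, 0.4, 1.4]
finger_gap: 17.7
```

>>> arm_command(steps=[[0,[0,0,0.1],0],[0,[0,0,0.1],0],[0,[0,0,0],0]])

```text
clock: 11.25
eef_pos: [373.2, 232.3, 155.8]
eef_rot: [-3.142, 0.0, 1.16]
wrist_force: [1.3, 1.9, 1.4]
finger_gap: 17.8
```

>>> arm_command(steps=[[0,[0,0,0.1],0],[0,[0,0,0.1],0],[0,[0,0,0.1],0],[0,[0,0,0],0]])

```text
clock: 11.58
eef_pos: [373.1, 232.3, 152.7]
eef_rot: [-3.142, 0.0, 1.16]
wrist_force: [1.9, 1.1, 2.3]
finger_gap: 18.0
```

>>> arm_command(steps=[[0,[0,0,0.1],0],[0,[0,0,0.1],0],[0,[0,0,0],0]])

```text
clock: 11.83
eef_pos: [373.2, 232.3, 150.8]
eef_rot: [-3.142, 0.0, 1.16]
wrist_force: [1.2, 1.4, 2.3]
finger_gap: 18.1
```

>>> arm_command(steps=[[0,[0,0,0.1],0],[0,[0,0,0.1],0],[0,[0,0,0],0]])

```text
clock: 12.08
eef_pos: [373.2, 232.3, 148.8]
eef_rot: [-3.142, -0.0, 1.16]
wrist_force: [1.3, 1.4, 1.1]
finger_gap: 18.0
```

>>> arm_command(steps=[[0,[0,0,0.1],0],[0,[0,0,0.1],0],[0,[0,0,0],0]])

```text
clock: 12.33
eef_pos: [373.2, 232.3, 146.8]
eef_rot: [-3.142, 0.0, 1.16]
wrist_force: [2.3, 0.6, 2.0]
finger_gap: 17.9
```

>>> arm_command(steps=[[0,[0,0,0.1],0],[0,[0,0,0.1],0],[0,[0,0,0],0]])

```text
clock: 12.58
eef_pos: [373.3, 232.4, 145.1]
eef_rot: [3.141, -0.0, 1.16]
wrist_force: [0.3, 0.9, 6.4]
finger_gap: 17.7
```

>>> arm_command(steps=[[0,[0,0,0.1],0],[0,[0,0,0.1],0],[0,[0,0,0],0]])

```text
clock: 12.83
eef_pos: [373.4, 232.4, 143.4]
eef_rot: [3.141, -0.0, 1.16]
wrist_force: [-0.6, 0.5, 12.0]
finger_gap: 17.8
```

>>> arm_command(steps=[[0,[0,0,0],0],[0,[0,0,0],0]])

```text
clock: 13.0
eef_pos: [373.4, 232.4, 143.6]
eef_rot: [3.141, -0.001, 1.16]
wrist_force: [-1.6, -0.6, 11.0]
finger_gap: 17.9
```

>>> arm_command(steps=[[0,[0,0,0],0],[0,[0,0,0],0],[0,[0,0,0],0],[0,[0,0,0],0],[0,[0,0,0],0]])

```text
clock: 13.42
eef_pos: [373.3, 232.4, 143.6]
eef_rot: [3.141, -0.0, 1.16]
wrist_force: [-2.3, -0.2, 10.6]
finger_gap: 18.0
```

>>> arm_command(steps=[[0,[0,0,0],0],[0,[0,0,0],0],[0,[0,0,0],0],[0,[0,0,0],0],[0,[0,0,0],0]])

```text
clock: 13.83
eef_pos: [373.3, 232.4, 143.6]
eef_rot: [3.141, -0.001, 1.16]
wrist_force: [-1.3, 0.3, 11.1]
finger_gap: 17.7
```

>>> arm_command(steps=[[0,[0,0,0],0],[0,[0,0,0],0],[0,[0,0,0],0],[0,[0,0,0],0],[0,[0,0,0],0]])

```text
clock: 14.25
eef_pos: [373.3, 232.4, 143.6]
eef_rot: [3.141, -0.0, 1.16]
wrist_force: [-1.6, -0.1, 11.3]
finger_gap: 18.0
```

```bash
python3 snap.py w10; python3 - <<'E'
from h import *
i=cv2.imread('pics/w10.png')
cv2.imwrite('pics/w10c.png',cv2.resize(i[120:320,180:380],None,fx=3,fy=3,interpolation=2))
p,d=manip.camera('scene');save('s10',p);cv2.imwrite('pics/s10c.png',cv2.cvtColor(cv2.resize(p[140:260,170:310],None,fx=5,fy=5,interpolation=2),4))
E
```

```text
14.25 [373.31958965 232.38354885 143.55824881] [ 3.14114355e+00 -4.76830564e-04  1.16004974e+00] 17.982739658131702 [-1.61288624 -0.10601144 11.28771981] 0.0012710635056867412
```

View pics/w10c.png

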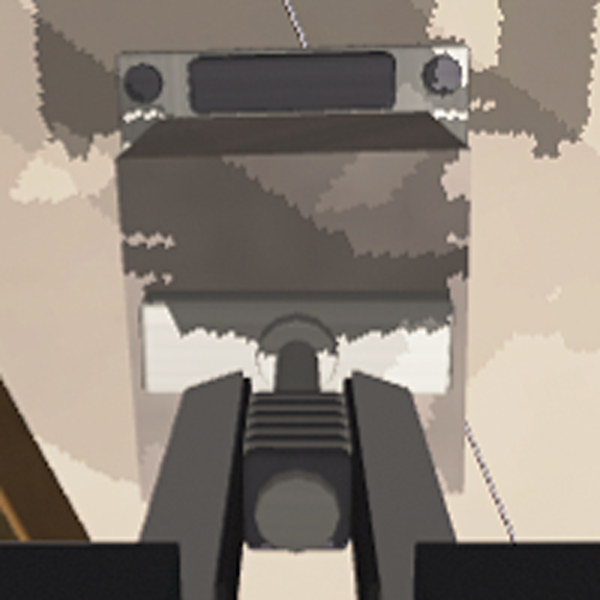

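View pics/s10c.png

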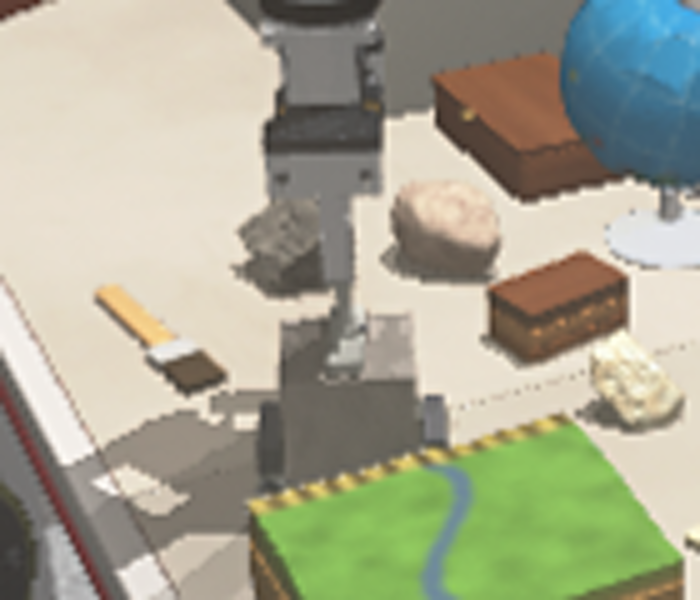

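>>> arm_command(steps=[[0,[0,0,-0.1],0],[0,[0,0,-0.1],0],[0,[0,0,-0.03],0],[0,[0,0,0],0],[0,[0,0,0],0]])

```text
clock: 14.77
eef_pos: [373.2, 232.3, 145.5]
eef_rot: [3.141, -0.0, 1.16]
wrist_force: [0.2, 0.7, 4.8]
finger_gap: 18.0
```

Still lightly pressed at 4.8 N, so I open now.

>>> arm_command(steps=[[0.1,[0,0,0],0],[0.25,[0,0,0],0],[0.4,[0,0,0],0],[0.6,[0,0,0],0],[0.8,[0,0,0],0]])

```text
clock: 15.18
eef_pos: [373.0, 232.2, 145.0]
eef_rot: [-3.141, 0.001, 1.16]
wrist_force: [0.4, -0.5, 0.0]
finger_gap: 40.2
```

>>> arm_command(steps=[[0.8,[0,0,0],0],[0.8,[0,0,0],0],[0.8,[0,0,0],0],[0.8,[0,0,0],0]])

```text
clock: 15.52
eef_pos: [373.2, 232.3, 145.2]
eef_rot: [-3.142, 0.0, 1.16]
wrist_force: [-0.3, 0.0, -0.9]
finger_gap: 67.0
```

```bash
python3 snap.py w11; python3 - <<'E'
from h import *
i=cv2.imread('pics/w11.png')
cv2.imwrite('pics/w11c.png',cv2.resize(i[120:320,180:380],None,fx=3,fy=3,interpolation=2))
E
```

```text
15.5167 [373.16368164 232.32038162 145.22849377] [-3.14155722e+00  4.85982047e-05  1.16002999e+00] 67.030034254109 [-0.2908468   0.04226931 -0.87691777] 0.0015202362721670013
```

View pics/w11c.png

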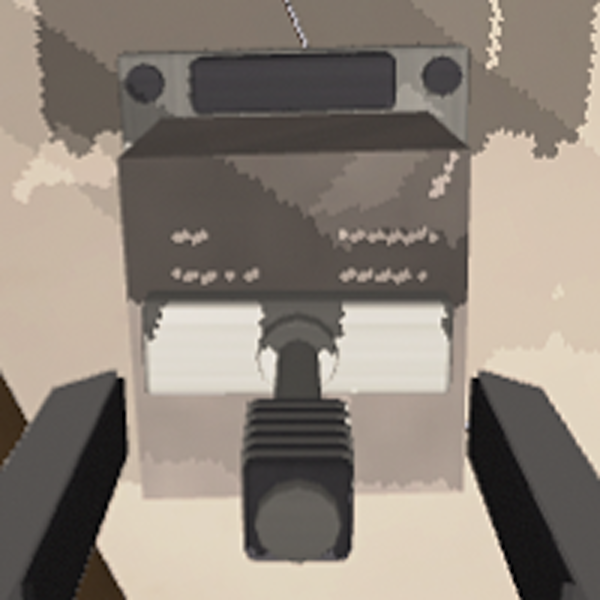

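>>> arm_command(steps=[[0.8,[0,0,-1.0],0],[0.8,[0,0,-2.0],0],[0.8,[0,0,-3.0],0],[0.8,[0,0,-3.5],0],[0.8,[0,0,-3.0],0]])

```text
clock: 15.98
eef_pos: [373.0, 232.2, 273.1]
eef_rot: [3.141, -0.001, 1.16]
wrist_force: [1.3, 0.1, 0.6]
finger_gap: 75.2
```

>>> arm_command(steps=[[0.8,[0,0,-1.5],0],[0.8,[0,0,0],0],[0.8,[0,0,0],0],[0.8,[0,0,0],0]])

```text
clock: 16.32
eef_pos: [372.8, 232.1, 284.4]
eef_rot: [-3.141, 0.001, 1.16]
wrist_force: [-0.5, -0.2, -0.6]
finger_gap: 75.3
```

```bash
python3 snap.py w12; python3 - <<'E'
from h import *
i=cv2.imread('pics/w12.png')
cv2.imwrite('pics/w12c.png',cv2.resize(i[130:250,210:350],None,fx=5,fy=5,interpolation=2))
p,d=manip.camera('scene');save('s12',p);np.save('pics/s12.npy',d)
a=cv2.cvtColor(cv2.resize(p[140:260,170:310],None,fx=5,fy=5,interpolation=2),4);cv2.imwrite('pics/s12c.png',a)
E
```

```text
16.3167 [372.82586176 232.13568505 284.3836615 ] [-3.14069350e+00  1.08700386e-03  1.16002630e+00] 75.31475868835682 [-0.47867954 -0.21854399 -0.58807738] 0.01074018618383333
```

View pics/w12c.png

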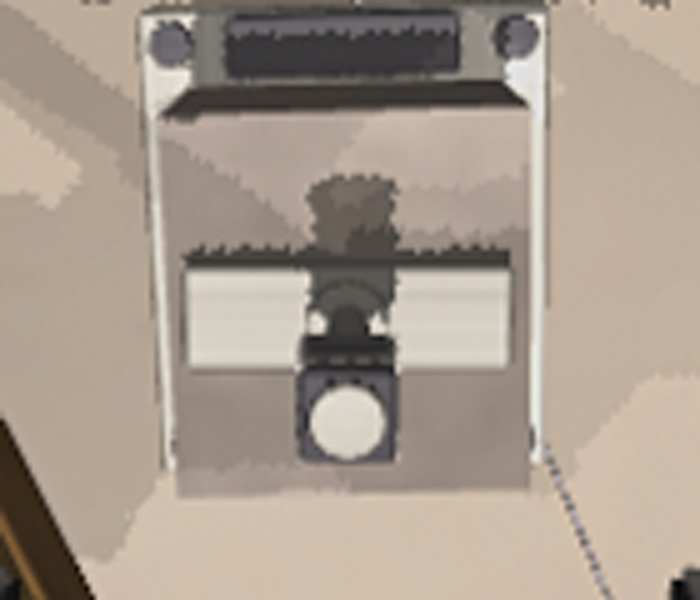

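View pics/s12c.png

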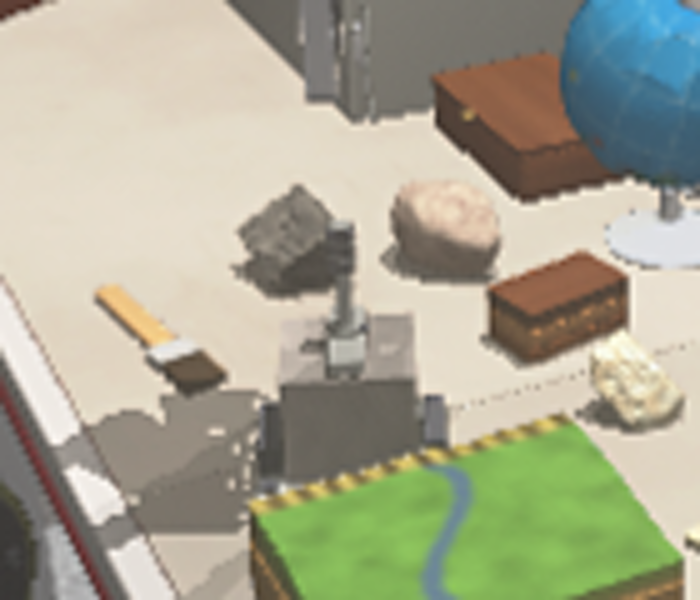

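View pics/s12.png

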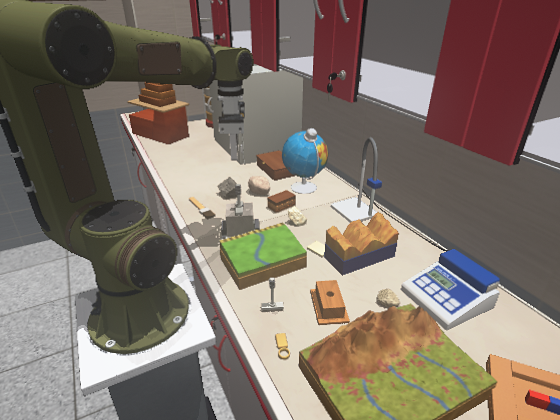

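```bash
python3 - <<'E'
from h import *
import pickle
np.set_printoptions(precision=2,suppress=True)
st=pickle.load(open('pics/w12.pkl','rb'));d=np.load('pics/w12.npy')
W=lambda u,v:((u+.5)/5-.5+210,(v+.5)/5-.5+130)
def md(x0,x1,y0,y1):
    P=[W(u,v) for u in range(x0,x1,5) for v in range(y0,y1,5)];return np.median(withdepth('wrist',P,d,st),0)
print('footL',md(195,270,285,350),'footR',md(420,500,285,350),'rows',md(195,280,280,295),md(195,280,340,355))
print('button',md(325,370,400,440),'block',md(200,500,400,470))
f=onz('wrist',[W(185,267),W(511,267),W(511,368),W(187,368)],102,st);print('foot c',f.mean(0)); print('btn',onz('wrist',[W(347,422)],184,st))
E
```

```text
footL [364.03 207.28 102.56] footR [384.35 253.86 102.59] rows [358.15 211.6  102.61] [370.73 205.53 102.64]
button [374.83 230.71 183.36] block [394.09 229.18  90.85]
foot c [375.38 231.24 102.  ]
btn [[375.6  230.85 184.  ]]
```

Both ends of the foot top are at 102.6 mm, with the block reading 90.9, so the foot lies flat. The button is at 183.4 mm, close to the 183.8 expected with the rod on the bottom, and the rod is upright. Nothing else has moved, so I hand the job in.

```bash
python3 -c "
from cell import manip
print(manip.sign_off())"
```

```text
the job is handed in; nothing more can be done
None
```

I lifted the larger gauge by its cap out of the wooden rest and lowered its rod into the bore. I then pushed the cap down until the rod bottomed, about 41 mm deep by my estimate. I held it there at about 11 N at the wrist for over 1.2 s. The highest reading was 12 N, or about 14 N on the block counting the gauge's weight. I eased off to about 5 N, opened the fingers and drew straight up.

**Last checks:**
- **Foot:** both ends read 102.6 mm high, 11.7 mm above the block's 90.9 mm, so it lies flat.
- **Rod:** the button is at 183.4 mm against 183.8 mm expected for a rod on the bottom. Button and foot centres agree within about 0.5 mm, so it stands upright.
- **Surroundings:** the other things look unmoved in the scene picture, judged by eye only. The job was handed in at about 16.4 s of the 45 s.

**Disagreement:** the scene camera placed the bore about 7 mm from where the wrist camera did. I used the wrist measurement, and the rod went in without any jamming force.

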